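# Pack a clasp purse and close the carton

## Robot

A 6-joint arm with a two-finger parallel gripper is mounted at the origin on the work surface. World frame = base frame: x ahead of the robot, y to its left, z up, the work surface at z = 0. Lengths are in m, angles in rad, forces in N, time in s.
With the tool pointing down it reaches from about 0.275 to 0.85 m from the base axis. Payload 5.2 kg.
Tool frame: the origin (TCP) lies midway between the tips of the shut fingers; the grasp point (between the pads) lies 19 mm behind it (arm.pinch_z is the distance from the TCP to the grasp point, in m); z points along the fingers, y is the line along which they close (so a half turn about z gives the same grasp; the last joint's range is limited). The gripper opens to 85 mm and grips with 20 to 120 N. Pads are 22 mm wide; open, the fingers measure 114 mm over their backs; the gripper's body (76 mm by 85 mm) begins 54 mm behind the grasp point. The pads swing forward as they close: fully open they stand 13 mm farther back than shut.
Start: joints at [-1.354, 0.259, 1.535, -0, 1.348, -0.203], TCP at [0.224, -0.502, 0.231] pointing down, gripper open.
Joint ranges: [-3.14, 3.14], [-0.91, 2.08], [0.19, 2.58], [-1.22, 4.36], [0.22, 2.71], [-3.12, 3.12]. Speed limits (rad/s): [2.57, 2.57, 3.14, 3.14, 3.14, 3.14].

## Interface

Orientations are given as a 3x3 rotation matrix whose columns are the frame's x, y, z axes.
In Python, from rig import arm, get_image, camera_info, ticket gives the robot as it stands.
- The arm moves only by the shell command python3 -m pendant 'ROWS' [FORCE]. ROWS is JSON, a list of rows, each a list of 3 entries, a list of its own where there are three numbers: the shift along the tool's x, y, z in units of 30 mm (1.0 is 30 mm), then the turn about the tool's z in units of 6 degrees (1.0 is 6 degrees), then the finger opening in mm, from 0 to 85.4. A call has 1 to 12 rows; each row is the pose to reach, as a shift and turn from the pose commanded when the call began, along the tool's axes at that moment; what a row does not reach only later rows make up. A row lasts 1/10 s, in which the tool goes at most 50 mm and 8.59 degrees, less where a joint would pass 70% of its speed; a pose out of reach is approached as far as the arm can. A call with a gripper value outside its range is refused whole. The fingers move at their own pace and stop on an object; FORCE is the grip in N (left out, the last holds). Time passes only in rows, so rows that repeat a pose let the fingers close. It gives the time, the measured TCP pose, the force, the opening and the grip force at its end, in the units of the state.
- arm.get_obs(): the state, without advancing time (a new reading comes with each control period).
- get_image(name): name is "side" or "top" or "wrist"; returns the picture (384x512x3 uint8, blue, green, red); there is no depth.
- camera_info(name): a dict with "intrinsics" (3x3 intrinsics, pixels), "k1" (the pictures are not rectified: a ray, as slopes to the right and down, at radius r is drawn at 1 + k1 r^2 times it, then the intrinsics apply), "rvec" (rotation vector, rad) and "tvec" (3), from world to camera coordinates, as OpenCV has them; the wrist camera has in their place "mount" (4x4, takes a point from camera to tool coordinates, whose origin is the TCP and whose axes are the flange's). Camera axes: x right, y down, z forward; pixel columns grow to the right and rows downward; lengths in m; the calibration is good to about 2 mm. A picture is of the moment at which its call begins: read the wrist's pose just before it. camera_info takes no time and is no camera call.
- ticket.finish_job(): hands the job in; it is judged then, once.
The state is a dict: "t": time; "qpos": joint angles; "dq": joint speeds; "joint_torque": joint torques, N m; "position": TCP position; "ee_rot": TCP orientation; "contact_force": force on the tool from outside, world axes, zero at the start; "wrist_torque": the same for the moment, N m; "width": finger opening in m; "finger_force": force on a finger pad.
Only numpy, scipy, OpenCV 4.12 (cv2) and the standard library are available. Lean on these libraries where they do the work, as an engineer would, in place of code of your own. Each camera call takes 0.05 s, during which the arm holds its last target. There are 200 camera calls.

## Task

Pack the finished clasp purse for posting: stand it upright on its base inside the open carton, setting it down rather than dropping it, and let go. Then close the carton properly: first fold the two short end flaps down flat, then the two long flaps down flat over them. Do not crush the carton, and leave the other things on the bench where they are.

Things in the scene. Friction and masses are not known exactly. Their poses are not given: they have to be found in the camera images.
- carton: open brown cardboard carton with four top flaps, fixed to the bench. Outside 146 mm along its x and 190 mm along its y (the long way); walls and floor 5 mm thick, so 136 x 180 mm inside; rim 95 mm high at the short ends, 100 mm on the long sides. Origin: centre of its underside, z up. Closed, the long flaps lie on top of the short ones, their upper face 104 mm high.
- purse: finished purse: a stiff dark-leather shell with a brass frame and two small brass clasp balls on top, standing on its base on the bench. 120 mm long (its x), 42 mm thick (its y), straight-sided to 45 mm high, then rounding in to the narrow frame at 65 to 71 mm, clasp to 80 mm. Origin: centre of its base, z up. 0.18 to 0.37 kg.
- short_flap_a (a joint): short end flap, 132 mm wide, its crease at the carton's y = +95 mm, 97 mm high; 72 mm from crease to free edge, 4 mm thick. Joint in rad: 0 = flat across the mouth, 1.57 = standing straight up, more = leaning outwards (starts at 1.7 to 2.1, stop at 2.7). Stiff crease: stays at any angle it is left at, no spring back; about 0.3 N at the edge moves it.
- short_flap_b (a joint): short end flap, 132 mm wide, its crease at the carton's y = -95 mm, 97 mm high; 72 mm from crease to free edge, 4 mm thick. Joint in rad: 0 = flat across the mouth, 1.57 = standing straight up, more = leaning outwards (starts at 1.7 to 2.1, stop at 2.7). Stiff crease: stays at any angle it is left at, no spring back; about 0.3 N at the edge moves it.
- long_flap_a (a joint): long flap, 186 mm wide, its crease at the carton's x = +73 mm, 102 mm high; 72 mm from crease to free edge, 4 mm thick. Joint in rad: 0 = flat across the mouth, 1.57 = standing straight up, more = leaning outwards (starts at 1.7 to 2.1, stop at 2.7). Stiff crease: stays at any angle it is left at, no spring back; about 0.3 N at the edge moves it.
- long_flap_b (a joint): long flap, 186 mm wide, its crease at the carton's x = -73 mm, 102 mm high; 72 mm from crease to free edge, 4 mm thick. Joint in rad: 0 = flat across the mouth, 1.57 = standing straight up, more = leaning outwards (starts at 1.7 to 2.1, stop at 2.7). Stiff crease: stays at any angle it is left at, no spring back; about 0.3 N at the edge moves it.
- short_flap_a_edge (a point): middle of the free edge of short_flap_a
- short_flap_b_edge (a point): middle of the free edge of short_flap_b
- long_flap_a_edge (a point): middle of the free edge of long_flap_a
- long_flap_b_edge (a point): middle of the free edge of long_flap_b
- tape_roll: bystander: roll of paper tape lying flat, 76 mm across, 24 mm high; origin at its underside centre
- glue_jar: bystander: amber glue jar with white lid, 64 mm across, 85 mm high; origin at its underside centre
- mallet: bystander: mallet lying at the right, wooden handle 200 mm along its -x from the origin, yellow head 66 mm across and 85 mm long; origin on the bench under the handle's head end
- pattern_weight: bystander: dark steel weight with a knob, 68 mm across, 58 mm high, beyond the work area; origin at its underside centre
- rivet_tin: bystander: low round steel tin, 70 mm across, 40 mm high, beyond the work area; origin at its underside centre
- awl: bystander: awl with a wooden handle, 150 mm long, lying at the left; origin on the bench under its middle
Mind the look-alikes: they are no part of the job. Leave any pink or turquoise look-alike of the purse alone.

How it is judged:
On the way, in this order (a step that is already met when the one before it is completed fails the run):
1. the purse stands upright inside the carton, on its floor, and is let go (x of purse in the frame of carton between -0.05 and 0.05 m and y of purse in the frame of carton between -0.07 and 0.07 m and z of purse in the frame of carton below 0.015 m and angle between purse's own z axis and vertical below 0.15 rad and contact force between purse and the fingers below 0.2 N), for 0.2 s.
2. both short flaps lie flat (within 0.12 rad) while both long flaps are still open (more than 0.6 rad) (x of purse in the frame of carton between -0.05 and 0.05 m and y of purse in the frame of carton between -0.07 and 0.07 m and z of purse in the frame of carton below 0.015 m and angle between purse's own z axis and vertical below 0.15 rad and value of joint each of short_flap_a, short_flap_b below 0.12 rad and value of joint each of long_flap_a, long_flap_b above 0.6 rad), for 0.1 s.
3. both long flaps lie flat (within 0.12 rad) over the short ones (x of purse in the frame of carton between -0.05 and 0.05 m and y of purse in the frame of carton between -0.07 and 0.07 m and z of purse in the frame of carton below 0.015 m and angle between purse's own z axis and vertical below 0.15 rad and value of joint each of short_flap_a, short_flap_b, long_flap_a, long_flap_b below 0.12 rad), for 0.2 s.
At the end, for the whole second after the job is handed in: The purse stands at rest in the carton on its floor, upright within 0.15 rad, and all four flaps lie within 0.12 rad of flat, the long ones on top of the short ones (all of step 3 and linear speed of purse below 0.02 m/s and velocity of joint each of short_flap_a, short_flap_b, long_flap_a, long_flap_b below 0.1 rad/s); the robot touches nothing.
It fails at once if the purse is dropped into the carton (moves faster than 0.7 m/s within it) (horizontal distance between purse and carton below 0.06 m and height (world z) of purse below 0.1 m and linear speed of purse above 0.7 m/s).
It fails at once if the carton is crushed: pressed with more than 80 N (contact force between carton and the fingers above 80 N or contact force between carton and purse above 80 N).
It fails at once if another thing on the bench is moved by more than 30 mm (distance of any of tape_roll, glue_jar, mallet, pattern_weight, rivet_tin, awl from where it was at the start of the episode above 0.03 m).
It also fails if it takes over 69 s, if anything falls off the work surface, if the arm or the gripper's body presses on something with over 40 N, if the wrist force passes 120 N, or if a joint passes its speed limit or range.

## Working session

There is one attempt and no reset: what is moved stays moved. The work goes in short steps, Python scripts to look and compute and a shell command to move; the robot and the scene stay as the last step left them, time stands still between calls to the robot, and variables do not carry over. Pictures are saved under pics/ and viewed, at most 10 in all, crops included, and the job is handed in when it is done.

```bash
ls; mkdir -p pics; python3 - <<'E'
from rig import arm,get_image,camera_info
import cv2,numpy as np
o=arm.get_obs();print(o['t'],o['position'],o['ee_rot'].round(3) if hasattr(o['ee_rot'],'round') else o['ee_rot'],o['width'],arm.pinch_z)
for n in ['top','side']:
    im=get_image(n);cv2.imwrite(f'pics/{n}0.png',im);cv2.imwrite(f'pics/{n}0b.png',cv2.resize(im,(800,600),interpolation=cv2.INTER_CUBIC))
for n in ['top','side','wrist']:print(n,camera_info(n))
E
```

```text
pics
0.0 [ 0.22410137 -0.50171261  0.230471  ] [[ 0.913  0.408 -0.   ]
 [ 0.408 -0.913  0.002]
 [ 0.    -0.002 -1.   ]] 0.08579582025687474 0.0187
top {'intrinsics': array([[434.29800996,   0.        , 260.12528972],
       [  0.        , 434.29800996, 192.84111799],
       [  0.        ,   0.        ,   1.        ]]), 'k1': 0.05503051170183078, 'rvec': array([ 2.16708034, -2.14859073,  0.08920577]), 'tvec': array([-0.00571582,  0.54727297,  1.15086487])}
side {'intrinsics': array([[359.36452774,   0.        , 254.50256833],
       [  0.        , 359.36452774, 189.68508849],
       [  0.        ,   0.        ,   1.        ]]), 'k1': -0.07562816371319038, 'rvec': array([ 0.2891823 , -2.81883164,  1.1885891 ]), 'tvec': array([0.53154461, 0.15452176, 1.0759244 ])}
wrist {'intrinsics': array([[296.07916099,   0.        , 254.31506046],
       [  0.        , 296.07916099, 194.72117856],
       [  0.        ,   0.        ,   1.        ]]), 'k1': -0.07596563786764507, 'mount': array([[ 9.81940826e-04, -9.59556796e-01, -2.81513393e-01,
         7.17217286e-02],
       [ 9.99999364e-01,  1.09853266e-03, -2.56344041e-04,
        -1.12631256e-03],
       [ 5.55228323e-04, -2.81512962e-01,  9.59557265e-01,
        -1.42266666e-01],
       [ 0.00000000e+00,  0.00000000e+00,  0.00000000e+00,
         1.00000000e+00]])}
```

View pics/top0b.png

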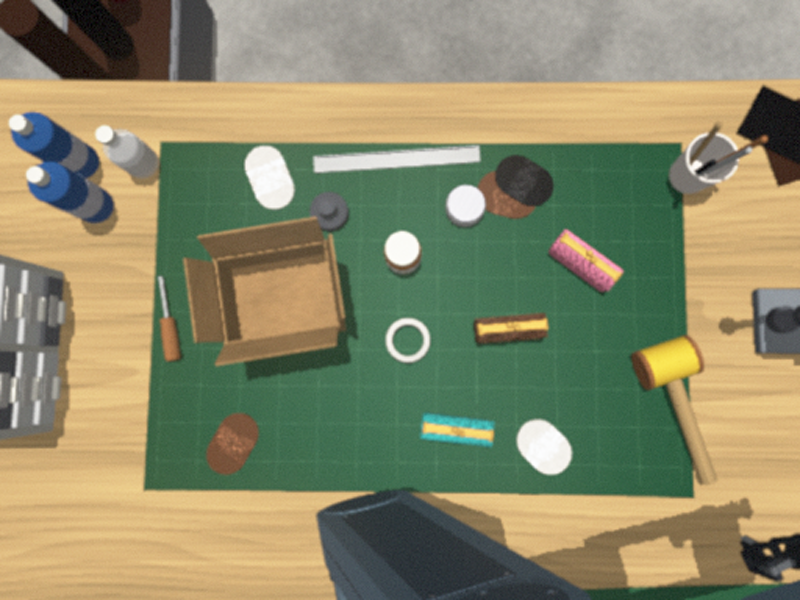

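View pics/side0b.png

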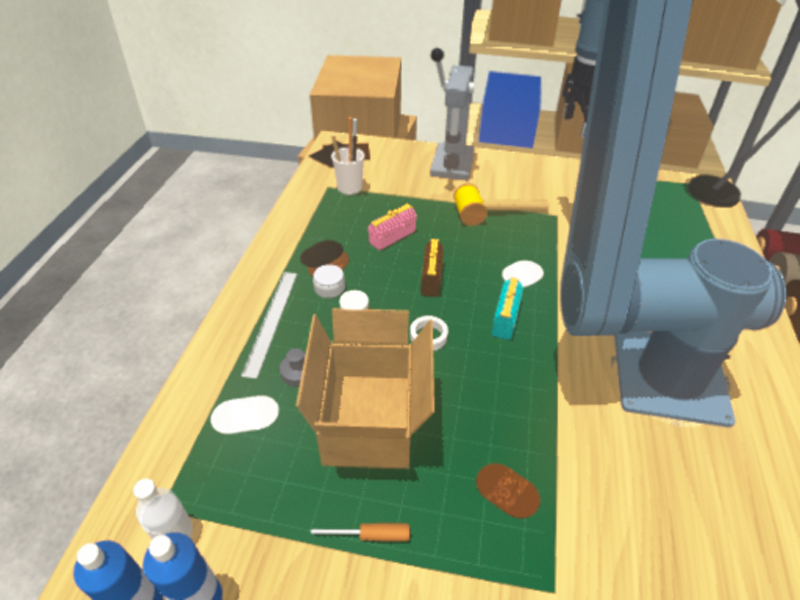

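The top view shows the purse (dark, brass top) at about (512,328) and the carton at about (278,300), both in the 800x600 enlargement. The carton's long axis runs left–right, with its long flaps on the far and near sides. The side view shows the same layout. I'll enlarge both.

```bash
python3 - <<'E'
import cv2
t=cv2.imread('pics/top0.png');s=cv2.imread('pics/side0.png')
a=cv2.resize(t[135:240,110:235],None,fx=5,fy=5,interpolation=cv2.INTER_CUBIC)
b=cv2.resize(t[185:235,290:365],None,fx=8,fy=8,interpolation=cv2.INTER_CUBIC)
c=cv2.resize(s[190:305,180:290],None,fx=5,fy=5,interpolation=cv2.INTER_CUBIC)
print(a.shape,b.shape)
import numpy as np
cv2.imwrite('pics/a.png',a)
d=cv2.resize(s[145:195,255:295],None,fx=6,fy=6,interpolation=cv2.INTER_CUBIC)
bb=np.zeros((600,800,3),np.uint8);bb[:575,:550]=c;bb[0:300,555:795]=d;cv2.imwrite('pics/c.png',bb)
cv2.imwrite('pics/b.png',b)
E
```

```text
(525, 625, 3) (400, 600, 3)
```

View pics/a.png

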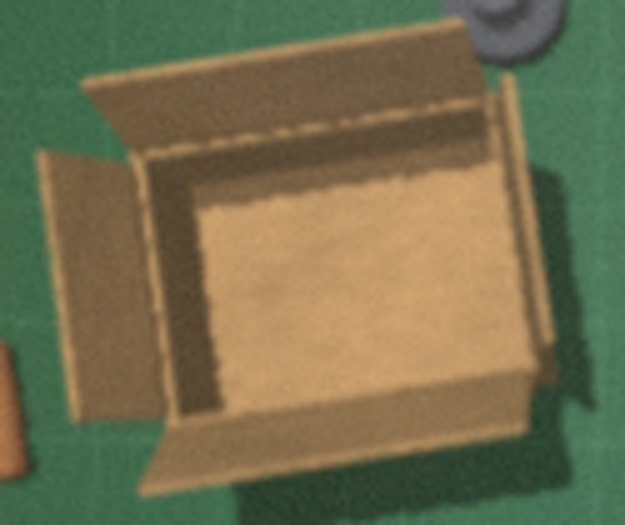

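View pics/b.png

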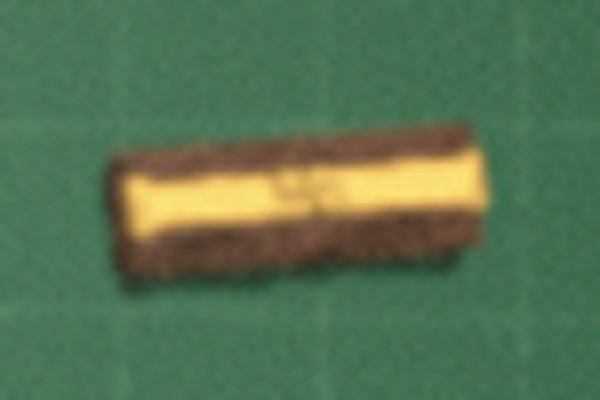

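View pics/c.png

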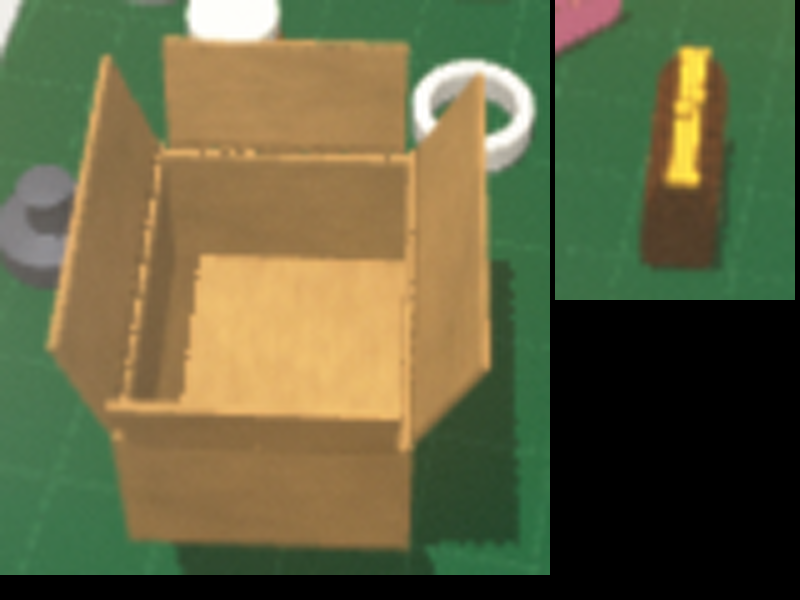

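The enlargements give the carton's flap corners and creases, and the purse's brass frame runs from about (128,207) to (487,180) in the 8x crop. Next I'll fit both poses to these pixels using both cameras.

```bash
cat > h.py <<'E'
import numpy as np,cv2
from scipy.optimize import least_squares
from rig import arm,camera_info
CI={n:camera_info(n) for n in('top','side')}
def proj(n,P):
    c=CI[n];return cv2.projectPoints(np.float64(P).reshape(-1,1,3),c['rvec'],c['tvec'],c['intrinsics'],np.array([c['k1'],0,0,0.]))[0][:,0]
def un(p,s,o):return (np.float64(p)+.5)/s-.5+np.float64(o)
def pose(x,y,a,P):
    c,s=np.cos(a),np.sin(a);P=np.float64(P);return np.c_[x+c*P[:,0]-s*P[:,1],y+s*P[:,0]+c*P[:,1],P[:,2]]
def tomove(target,yaw_y=None,o=None):
    "shift in tool units to put the TCP at target; yaw_y = wanted world heading of tool y"
    o=o or arm.get_obs();R=np.array(o['ee_rot']);d=R.T@(np.float64(target)-o['position'])/.03
    t=None
    if yaw_y is not None:
        v=R.T@np.array([np.cos(yaw_y),np.sin(yaw_y),0]);t=np.degrees(np.arctan2(-v[0],v[1]));t=((t+90)%180-90)/6
    return d.round(3),t
E
cat > fit.py <<'E'
from h import *
def flap(k,a,t):
    c,s=72e-3*np.cos(a),72e-3*np.sin(a)
    if k=='L+':return(.073-c,t,.102+s)
    if k=='L-':return(-.073+c,t,.102+s)
    if k=='S+':return(t,.095-c,.097+s)
    if k=='S-':return(t,-.095+c,.097+s)
A=lambda p:un(p,5,(110,135));C=lambda p:un(p,5,(180,190))
K=['L+','L-','S+','S-']
ob=[('top','L+',.093,A((85,82))),('top','L+',-.093,A((465,20))),('top','S+',.066,A((42,152))),('top','S+',-.066,A((75,418))),
('top','L-',.093,A((143,492))),('top','L-',-.093,A((526,430))),('top','S-',.066,A((510,75))),('top','S-',-.066,A((550,340))),
('top',(.073,.093,.102),0,A((135,155))),('top',(.073,-.093,.102),0,A((485,98))),('top',(-.073,.093,.102),0,A((170,422))),('top',(-.073,-.093,.102),0,A((530,372))),
('side','L+',-.093,C((107,58))),('side','L+',.093,C((50,348))),('side','L-',-.093,C((481,75))),('side','L-',.093,C((489,368))),
('side','S-',.066,C((165,38))),('side','S-',-.066,C((408,43))),('side','S+',.066,C((108,405))),('side',(.073,.095,0),0,C((130,540))),('side',(-.073,.095,0),0,C((410,548)))]
def res(v):
    r=[]
    for n,k,t,p in ob:
        P=flap(k,v[3+K.index(k)],t) if isinstance(k,str) else k
        r.append(proj(n,pose(*v[:3],[P]))[0]-p)
    return np.array(r)
s=least_squares(lambda v:res(v).ravel(),[.45,.25,0,1.9,1.9,1.9,1.9],loss='soft_l1')
print('carton',s.x.round(4));print(res(s.x).round(1).tolist())
B=lambda p:un(p,8,(290,185));D=lambda p:un(np.float64(p)-(555,0),6,(255,145))
# purse: local x ~ world y here
def pr(v):
    x,y,a,h=v
    Q=[('top',(h,0,.071),B((128,207))),('top',(-h,0,.071),B((487,180))),('side',(.06,.021,0),D((642,265))),('side',(.06,-.021,0),D((717,268))),('side',(h,0,.071),D((683,185))),('top',(.06,-.021,0),B((125,285)))]
    # local +y -> world +x requires flipped handedness: local axes x'=world y, y'=world x
    return np.array([proj(n,pose(x,y,a,[(P[1],P[0],P[2])]))[0]-p for n,P,p in Q])
s=least_squares(lambda v:pr(v).ravel(),[.4,-.1,0,.055],loss='soft_l1')
print('purse',s.x.round(4));print(pr(s.x).round(1).tolist())
E
python3 fit.py
```

```text
carton [0.5533 0.2123 0.1704 1.8786 2.0362 1.9058 1.7909]
[[-0.4, 0.2], [-0.2, 0.4], [-0.1, -0.0], [0.3, 0.7], [-0.6, 0.5], [0.2, 0.1], [0.0, 0.1], [0.3, 0.7], [-0.5, -0.7], [1.2, -0.9], [0.1, 2.1], [0.7, 0.2], [-0.5, -0.5], [-0.2, 0.1], [0.2, -0.6], [-0.5, -0.0], [-0.5, -0.0], [0.0, 0.4], [-0.5, 0.1], [-0.1, 0.0], [-0.5, 0.4]]
purse [ 0.5021 -0.1799  0.1046  0.0589]
[[0.3, 0.7], [0.8, -0.2], [-0.3, 0.5], [-0.6, 0.9], [0.0, -1.4], [-1.1, 0.2]]
```

```bash
python3 - <<'E'
from h import *
print(tomove([.502,-.180,.16],.105))
E
```

```text
(array([12.83 , -6.015,  2.366]), np.float64(-11.99412728566255))
```

```bash
python3 -m pendant '[[[2,-1,0.3],-1.2,85],[[4,-2,0.6],-2.5,85],[[5.5,-2.6,1],-4,85],[[7,-3.3,1.3],-5.3,85],[[8.5,-4,1.6],-6.7,85],[[9.8,-4.6,1.9],-8,85],[[11,-5.1,2.1],-9.3,85],[[12,-5.6,2.3],-10.6,85],[[12.83,-6.02,2.37],-12,85],[[12.83,-6.02,2.37],-12,85],[[12.83,-6.02,2.37],-12,85],[[12.83,-6.02,2.37],-12,85]]' 40; python3 - <<'E'
from h import *
from rig import get_image
o=arm.get_obs();cv2.imwrite('pics/w1.png',cv2.resize(get_image('wrist'),(768,576)))
print(o['position'],np.array(o['ee_rot']).round(3),tomove([.502,-.180,.014],.105))
E
```

```text
t: 1.3
position: [0.5015, -0.1812, 0.1601]
ee_rot: [[-0.103, 0.995, -0.001], [0.995, 0.103, -0.0], [-0.0, -0.001, -1.0]]
contact_force: [-0.2, 0.4, 0.0]
width: 0.0851
finger_force: 0.0
[ 0.50148673 -0.18120457  0.16013623] [[-0.103  0.995 -0.001]
 [ 0.995  0.103 -0.   ]
 [-0.    -0.001 -1.   ]] (array([0.049, 0.026, 4.876]), np.float64(-0.018431390487551862))
```

View pics/w1.png

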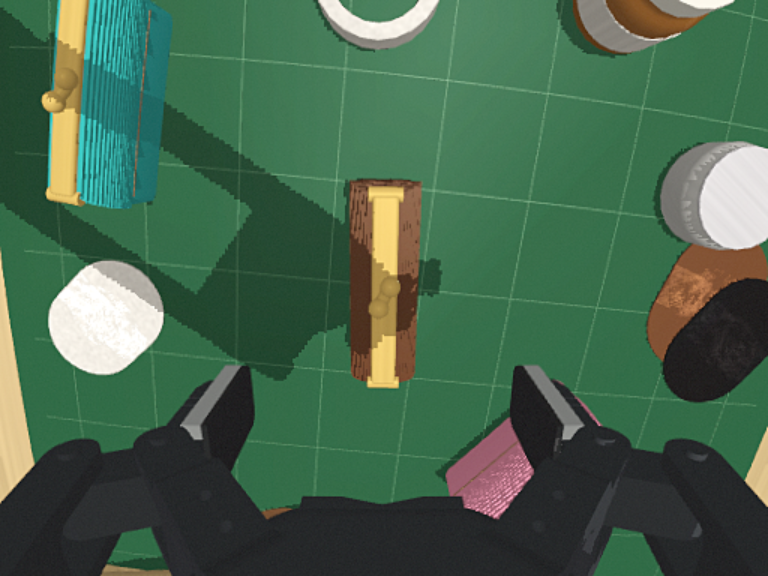

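The wrist view shows the purse centred between the fingers and square to them, with its clasp at about (385,297), matching the fit. I'll go down and grip.

```bash
python3 -m pendant '[[[0.05,0.02,1.4],0,85],[[0.05,0.02,2.8],0,85],[[0.05,0.02,4],0,85],[[0.05,0.02,4.6],0,85],[[0.05,0.02,4.87],0,85],[[0.05,0.02,4.87],0,85],[[0.05,0.02,4.87],0,30],[[0.05,0.02,4.87],0,30],[[0.05,0.02,4.87],0,30],[[0.05,0.02,4.87],0,30],[[0.05,0.02,4.87],0,30],[[0.05,0.02,4.87],0,30]]' 50; python3 -m pendant '[[[0,0,-0.3],0,30],[[0,0,-1],0,30],[[0,0,-2.2],0,30],[[0,0,-3.6],0,30],[[0,0,-5],0,30],[[0,0,-6.4],0,30],[[0,0,-7],0,30],[[0,0,-7],0,30]]'; python3 - <<'E'
from h import *
from rig import get_image
o=arm.get_obs();cv2.imwrite('pics/s2.png',get_image('side'))
print(tomove([.5533,.2123,.225],.1704))
E
```

```text
t: 2.55
position: [0.5034, -0.1794, 0.0155]
ee_rot: [[-0.106, 0.994, 0.002], [0.994, 0.106, -0.002], [-0.002, 0.002, -1.0]]
contact_force: [-0.6, -0.7, 6.6]
width: 0.0415
finger_force: 52.0
t: 3.35
position: [0.5038, -0.1795, 0.2277]
ee_rot: [[-0.106, 0.994, 0.006], [0.994, 0.106, -0.003], [-0.004, 0.005, -1.0]]
contact_force: [-0.0, -0.2, -3.2]
width: 0.0415
finger_force: 51.5
(array([ 1.2788e+01,  3.0540e+00, -6.0000e-03]), np.float64(-0.6160615290599575))
```

```bash
python3 -m pendant '[[[0.6,0.15,0],0,30],[[1.8,0.43,0],-0.1,30],[[3.1,0.75,0],-0.2,30],[[4.4,1.06,0],-0.3,30],[[5.7,1.37,0],-0.4,30],[[7,1.68,0],-0.5,30],[[8.3,2,0],-0.62,30],[[9.6,2.3,0],-0.62,30],[[10.9,2.6,0],-0.62,30],[[12,2.87,0],-0.62,30],[[12.6,3.01,0],-0.62,30],[[12.79,3.05,0],-0.62,30]]'; python3 -m pendant '[[[0,0,0],0,30],[[0,0,0],0,30]]'; python3 - <<'E'
from h import *
from rig import get_image
o=arm.get_obs();cv2.imwrite('pics/w2.png',cv2.resize(get_image('wrist'),(768,576)))
print(tomove([.5533,.2123,.0215],.1704))
E
```

```text
t: 4.6
position: [0.5514, 0.2143, 0.2211]
ee_rot: [[-0.172, 0.985, -0.005], [0.985, 0.172, -0.0], [0.001, -0.005, -1.0]]
contact_force: [-0.7, -1.3, -3.0]
width: 0.0414
finger_force: 51.4
t: 4.8
position: [0.5524, 0.2113, 0.2228]
ee_rot: [[-0.169, 0.986, -0.002], [0.986, 0.169, -0.001], [-0.001, -0.003, -1.0]]
contact_force: [-0.2, 0.6, -3.1]
width: 0.0413
finger_force: 51.4
(array([0.04 , 0.04 , 6.726]), np.float64(-0.008697825220295385))
```

View pics/w2.png

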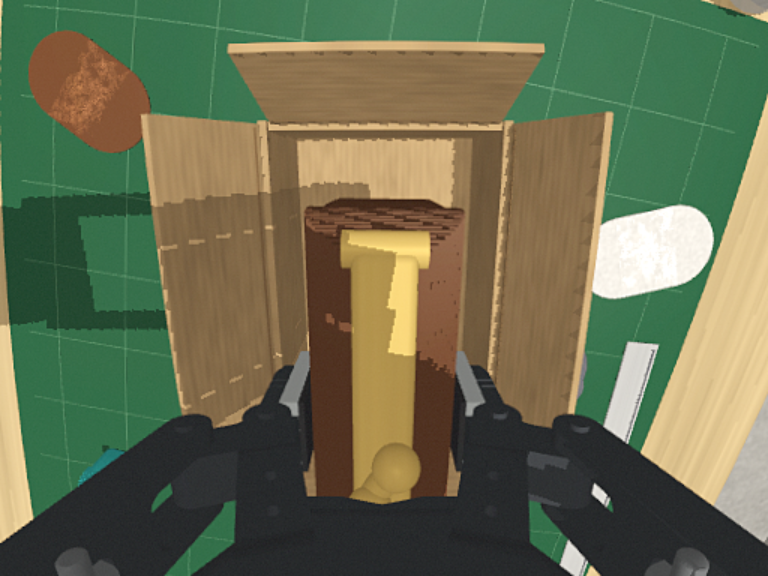

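The view shows the purse centred over the open carton between both long flaps. I'll lower it gently.

```bash
python3 -m pendant '[[[0.04,0.04,0.4],0,30],[[0.04,0.04,1.1],0,30],[[0.04,0.04,1.8],0,30],[[0.04,0.04,2.5],0,30],[[0.04,0.04,3.2],0,30],[[0.04,0.04,3.9],0,30],[[0.04,0.04,4.6],0,30],[[0.04,0.04,5.2],0,30],[[0.04,0.04,5.7],0,30],[[0.04,0.04,6.1],0,30],[[0.04,0.04,6.4],0,30],[[0.04,0.04,6.5],0,30]]';python3 -m pendant '[[[0,0,0.05],0,30],[[0,0,0.1],0,30],[[0,0,0.1],0,30]]'
```

```text
t: 6.05
position: [0.5535, 0.2132, 0.028]
ee_rot: [[-0.169, 0.986, -0.002], [0.986, 0.169, -0.0], [-0.0, -0.002, -1.0]]
contact_force: [-0.4, 0.0, -3.1]
width: 0.0415
finger_force: 51.4
t: 6.35
position: [0.5544, 0.2138, 0.0266]
ee_rot: [[-0.17, 0.985, 0.001], [0.985, 0.17, 0.0], [0.0, 0.001, -1.0]]
contact_force: [-0.0, 0.6, -3.1]
width: 0.0416
finger_force: 51.4
```

```bash
python3 -m pendant '[[[0,0,0.05],0,30],[[0,0,0.1],0,30],[[0,0,0.15],0,30],[[0,0,0.15],0,30]]'; python3 -m pendant '[[[0,0,0.04],0,30],[[0,0,0.04],0,30]]'
```

```text
t: 6.75
position: [0.5538, 0.2137, 0.0214]
ee_rot: [[-0.17, 0.985, -0.0], [0.985, 0.17, -0.0], [0.0, -0.0, -1.0]]
contact_force: [0.6, 0.9, -4.2]
width: 0.0413
finger_force: 51.4
t: 6.95
position: [0.5541, 0.2138, 0.0206]
ee_rot: [[-0.17, 0.985, 0.0], [0.985, 0.17, 0.0], [0.0, 0.0, -1.0]]
contact_force: [0.1, 0.4, -1.6]
width: 0.0415
finger_force: 51.5
```

```bash
python3 -m pendant '[[[0,0,0.03],0,42],[[0,0,0.03],0,46],[[0,0,0.03],0,52],[[0,0,0.03],0,58],[[0,0,0.03],0,62],[[0,0,0.03],0,62],[[0,0,0.03],0,62],[[0,0,0.03],0,62]]'; python3 -m pendant '[[[0,0,-0.4],0,62],[[0,0,-1.2],0,62],[[0,0,-2.2],0,62],[[0,0,-3.4],0,62],[[0,0,-4.6],0,62],[[0,0,-5.8],0,30],[[0,0,-6.6],0,0],[[0,0,-6.6],0,0]]'; python3 - <<'E'
from h import *
from rig import get_image
cv2.imwrite('pics/w3.png',cv2.resize(get_image('wrist'),(640,480)))
c=np.array([.5533,.2123,.17]);a=.1704
o=arm.get_obs()
def W(x,y,z):return pose(*c[:2],a,[(x,y,z)])[0]
for n,p in dict(above=(0,.145,.235),out=(0,.145,.14),over=(0,.045,.14),down=(0,.045,.099)).items(): print(n,W(*p).round(3),tomove(W(*p),None,o))
E
```

```text
t: 7.75
position: [0.554, 0.2137, 0.0195]
ee_rot: [[-0.17, 0.985, -0.0], [0.985, 0.17, -0.0], [0.0, -0.0, -1.0]]
contact_force: [-0.2, -0.3, 0.5]
width: 0.0618
finger_force: 0.0
t: 8.55
position: [0.5563, 0.2142, 0.2232]
ee_rot: [[-0.17, 0.985, 0.009], [0.985, 0.17, 0.002], [0.0, 0.009, -1.0]]
contact_force: [-0.7, 0.2, 0.7]
width: 0.0184
finger_force: 0.0
above [0.529 0.355 0.235] (array([ 4.79 , -0.064, -0.485]), None)
out [0.529 0.355 0.14 ] (array([ 4.789, -0.081,  2.681]), None)
over [0.546 0.257 0.14 ] (array([ 1.456, -0.082,  2.681]), None)
down [0.546 0.257 0.099] (array([ 1.456, -0.089,  4.048]), None)
```

View pics/w3.png

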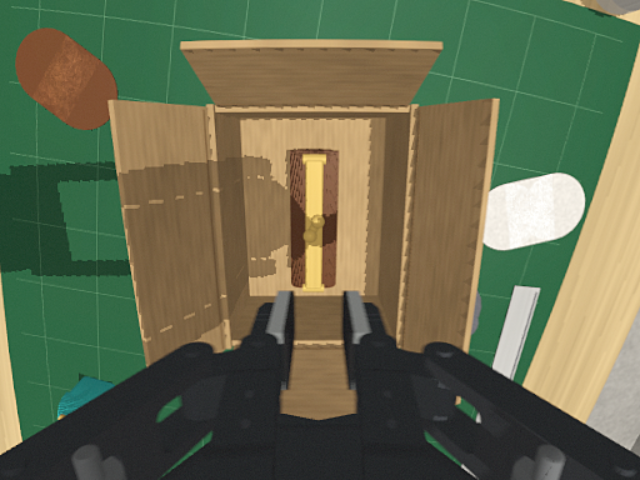

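The purse stands upright and centred in the carton, with its clasp at about (315,230). Next is the left short flap: I'll get outside it, then down.

```bash
python3 -m pendant '[[[1.2,-0.05,0],0,0],[[2.6,-0.06,0],0,0],[[4,-0.06,0],0,0],[[4.8,-0.06,0],0,0],[[4.8,-0.06,0.8],0,0],[[4.8,-0.06,1.8],0,0],[[4.8,-0.06,2.5],0,0],[[4.8,-0.06,2.5],0,0],[[4.8,-0.06,2.5],0,0]]'; cat > loc.py <<'E'
from h import *
o=arm.get_obs();a=.1704;R=np.array(o['ee_rot'])
c,s=np.cos(a),np.sin(a);d=np.array(o['position'])-[.5533,.2123,0]
print('carton frame',(np.array([c*d[0]+s*d[1],-s*d[0]+c*d[1],d[2]])*1000).round(1),'F',np.array(o['contact_force']).round(1),'t',o['t'])
E
python3 loc.py
```

```text
t: 9.5
position: [0.5272, 0.355, 0.1417]
ee_rot: [[-0.17, 0.985, -0.002], [0.986, 0.17, -0.001], [-0.001, -0.002, -1.0]]
contact_force: [-1.2, 0.6, 0.2]
width: -0.0001
finger_force: 0.0
carton frame [ -1.5 145.1 141.7] F [-1.2  0.6  0.2] t 9.5
```

```bash
python3 -m pendant '[[[-0.6,0.05,0],0,0],[[-1.1,0.05,0],0,0],[[-1.6,0.05,0],0,0],[[-2,0.05,0.1],0,0],[[-2.33,0.05,0.4],0,0],[[-2.67,0.05,0.65],0,0],[[-2.9,0.05,1],0,0],[[-3.03,0.05,1.22],0,0],[[-3.03,0.05,1.38],0,0],[[-3.03,0.05,1.4],0,0],[[-3.03,0.05,1.42],0,0]]'; python3 loc.py
```

```text
t: 10.6
position: [0.5446, 0.2664, 0.0997]
ee_rot: [[-0.17, 0.985, -0.0], [0.985, 0.17, 0.0], [0.0, -0.0, -1.0]]
contact_force: [-0.2, 0.1, 0.2]
width: -0.0002
finger_force: 0.0
carton frame [ 0.6 54.8 99.7] F [-0.2  0.1  0.2] t 10.6
```

```bash
python3 -m pendant '[[[0,0,0.04],0,0],[[0,0,0.08],0,0],[[0,0,0.1],0,0],[[0,0,0.1],0,0]]'; python3 loc.py; python3 -m pendant '[[[0,0,-0.5],0,0],[[0,0,-1.3],0,0],[[0,0,-2],0,0]]'; python3 - <<'E'
from h import *
from rig import get_image
cv2.imwrite('pics/s3.png',get_image('side'))
E
```

```text
t: 11.0
position: [0.5451, 0.2665, 0.0989]
ee_rot: [[-0.17, 0.985, 0.002], [0.985, 0.17, 0.001], [0.0, 0.002, -1.0]]
contact_force: [-2.9, 0.2, 10.0]
width: -0.0001
finger_force: 4.9
carton frame [ 1.1 54.8 98.9] F [-2.9  0.2 10. ] t 11.0
t: 11.3
position: [0.5446, 0.2663, 0.1579]
ee_rot: [[-0.17, 0.985, 0.0], [0.985, 0.17, 0.0], [0.0, 0.0, -1.0]]
contact_force: [0.3, -0.2, 0.7]
width: 0.0003
finger_force: 0.0
```

```bash
python3 -m pendant '[[[0,0,-1],0,0],[[-0.8,-0.02,-1.5],0,0],[[-2.2,-0.02,-1.5],0,0],[[-3.7,-0.02,-1.5],0,0],[[-5.1,-0.02,-1.5],0,0],[[-6.2,-0.02,-1.5],0,0],[[-6.5,-0.02,-1.5],0,0],[[-6.5,-0.02,-0.6],0,0],[[-6.5,-0.02,0.3],0,0],[[-6.5,-0.02,0.55],0,0],[[-6.5,-0.02,0.55],0,0]]'; python3 loc.py
```

```text
t: 12.45
position: [0.5762, 0.0745, 0.1392]
ee_rot: [[-0.17, 0.985, -0.003], [0.985, 0.17, 0.0], [0.001, -0.003, -1.0]]
contact_force: [0.0, -1.4, -0.1]
width: -0.0003
finger_force: 0.0
carton frame [  -0.8 -139.7  139.2] F [ 0.  -1.4 -0.1] t 12.45
```

```bash
python3 -m pendant '[[[0.6,0.0,0],0,0],[[1.1,0.0,0],0,0],[[1.5,0.0,0],0,0],[[1.85,0.0,0.1],0,0],[[2.17,0.0,0.4],0,0],[[2.5,0.0,0.65],0,0],[[2.73,0.0,1],0,0],[[2.86,0.0,1.22],0,0],[[2.86,0.0,1.35],0,0],[[2.86,0.0,1.38],0,0]]'; python3 loc.py
```

```text
t: 13.45
position: [0.5622, 0.1588, 0.099]
ee_rot: [[-0.17, 0.985, -0.001], [0.986, 0.17, 0.001], [0.001, -0.001, -1.0]]
contact_force: [-4.6, 3.1, 8.0]
width: 0.0
finger_force: 4.0
carton frame [ -0.3 -54.3  99. ] F [-4.6  3.1  8. ] t 13.45
```

```bash
python3 -m pendant '[[[0,0,0],0,0],[[0,0,-0.5],0,0],[[0,0,-1.5],0,0],[[0,0,-2.8],0,0],[[0.4,-0.3,-3.6],0,0],[[1.2,-1.4,-3.6],0,0],[[1.8,-2.8,-3.6],0,0],[[1.8,-4.2,-3.6],0,0],[[1.8,-5,-3.6],0,0],[[1.8,-5,-3.4],0,0],[[1.8,-5,-2.4],0,0],[[1.8,-5,-1.4],0,0]]'; python3 -m pendant '[[[0,0,0],0,0],[[0,0,0],0,0]]'; python3 loc.py; python3 - <<'E'
from h import *
from rig import get_image
s=get_image('side');t=get_image('top')
b=np.zeros((575,800,3),np.uint8);b[:,:400]=cv2.resize(s[190:305,200:280],None,fx=5,fy=5,interpolation=2);b[:345,405:405+375]=cv2.resize(t[125:240,110:235],None,fx=3,fy=3,interpolation=2)
cv2.imwrite('pics/m1.png',b)
E
```

```text
t: 14.65
position: [0.4075, 0.186, 0.141]
ee_rot: [[-0.169, 0.986, 0.004], [0.986, 0.169, 0.001], [-0.0, 0.004, -1.0]]
contact_force: [0.5, -0.1, -0.5]
width: -0.0
finger_force: 0.0
t: 14.85
position: [0.4062, 0.1858, 0.141]
ee_rot: [[-0.169, 0.986, -0.001], [0.986, 0.169, -0.0], [-0.0, -0.001, -1.0]]
contact_force: [-0.6, 0.3, 0.3]
width: -0.0
finger_force: 0.0
carton frame [-149.5   -1.2  141. ] F [-0.6  0.3  0.3] t 14.85
```

View pics/m1.png

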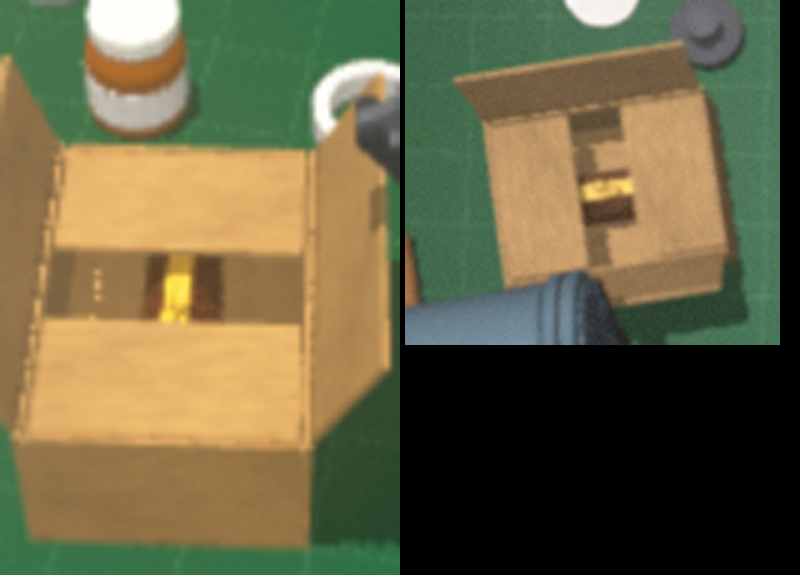

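Both short flaps lie flat, the purse is still upright under the gap, and both long flaps are open. Next is the near long flap.

```bash
python3 -m pendant '[[[0,0.5,0],0,0],[[0,1,0],0,0],[[0,1.5,0],0,0],[[0,2,0],0,0],[[0,2.4,0],0,0],[[0,2.87,0.27],0,0],[[0,3.25,0.6],0,0],[[0,3.58,0.9],0,0],[[0,3.75,1.13],0,0],[[0,3.75,1.2],0,0],[[0,3.75,1.24],0,0],[[0,3.75,1.26],0,0]]'; python3 loc.py
```

```text
t: 16.15
position: [0.5168, 0.2051, 0.104]
ee_rot: [[-0.17, 0.985, 0.001], [0.985, 0.17, -0.0], [-0.0, 0.001, -1.0]]
contact_force: [0.1, -1.1, 5.6]
width: 0.0001
finger_force: 3.4
carton frame [-37.2  -0.9 104. ] F [ 0.1 -1.1  5.6] t 16.15
```

```bash
python3 -m pendant '[[[0,0,0.03],0,0],[[0,0,-0.5],0,0],[[0,0,-1.6],0,0],[[0,0,-2.9],0,0],[[0,0.5,-3.6],0,0],[[0,1.7,-3.6],0,0],[[0,3.2,-3.6],0,0],[[0,4.7,-3.6],0,0],[[0,5.8,-3.6],0,0],[[0,6.1,-3.5],0,0],[[0,6.1,-2.4],0,0],[[0,6.1,-1.25],0,0]]'; python3 -m pendant '[[[0,0,0],0,0],[[0,0,0],0,0]]'; python3 loc.py
```

```text
t: 17.35
position: [0.6969, 0.2363, 0.1411]
ee_rot: [[-0.17, 0.985, 0.002], [0.985, 0.17, 0.0], [0.0, 0.002, -1.0]]
contact_force: [0.5, 0.4, 0.3]
width: -0.0002
finger_force: 0.0
t: 17.55
position: [0.6957, 0.2362, 0.1406]
ee_rot: [[-0.17, 0.985, -0.002], [0.985, 0.17, -0.0], [0.0, -0.002, -1.0]]
contact_force: [0.9, 0.8, 0.9]
width: -0.0001
finger_force: 0.0
carton frame [144.4  -0.6 140.6] F [0.9 0.8 0.9] t 17.55
```

```bash
python3 -m pendant '[[[0,-0.5,0],0,0],[[0,-1,0],0,0],[[0,-1.4,0],0,0],[[0,-1.85,0],0,0],[[0,-2.25,0],0,0],[[0,-2.7,0.27],0,0],[[0,-3.08,0.6],0,0],[[0,-3.4,0.9],0,0],[[0,-3.57,1.13],0,0],[[0,-3.57,1.2],0,0],[[0,-3.57,1.24],0,0],[[0,-3.57,1.27],0,0]]'; python3 loc.py
```

```text
t: 18.75
position: [0.5922, 0.2182, 0.104]
ee_rot: [[-0.17, 0.985, 0.002], [0.985, 0.17, 0.0], [0.0, 0.002, -1.0]]
contact_force: [-4.1, -0.4, 9.9]
width: 0.0001
finger_force: 5.1
carton frame [ 39.4  -0.8 104. ] F [-4.1 -0.4  9.9] t 18.75
```

Flat at 104 mm. I'll retreat upwards and check.

```bash
python3 -m pendant '[[[0,0,0],0,0],[[0,0,-0.4],0,0],[[0,0,-1.2],0,0],[[0,0,-2.5],0,0],[[0,0,-3.8],0,0],[[-1,0,-4.5],0,0],[[-2.5,0,-4.5],0,0],[[-4,0,-4.5],0,0],[[-5.5,0,-4.5],0,0],[[-7,0,-4.5],0,0],[[-7,0,-4.5],0,0],[[-7,0,-4.5],0,0]]'; python3 - <<'E'
from h import *
from rig import get_image
s=get_image('side');t=get_image('top')
b=np.zeros((575,800,3),np.uint8);b[:,:400]=cv2.resize(s[190:305,200:280],None,fx=5,fy=5,interpolation=2);b[:345,405:405+375]=cv2.resize(t[125:240,110:235],None,fx=3,fy=3,interpolation=2)
cv2.imwrite('pics/m2.png',b)
E
```

```text
t: 19.95
position: [0.6274, 0.0097, 0.2382]
ee_rot: [[-0.167, 0.986, 0.001], [0.986, 0.167, 0.0], [0.0, 0.001, -1.0]]
contact_force: [-0.2, 0.8, -0.4]
width: -0.0001
finger_force: 0.0
```

View pics/m2.png

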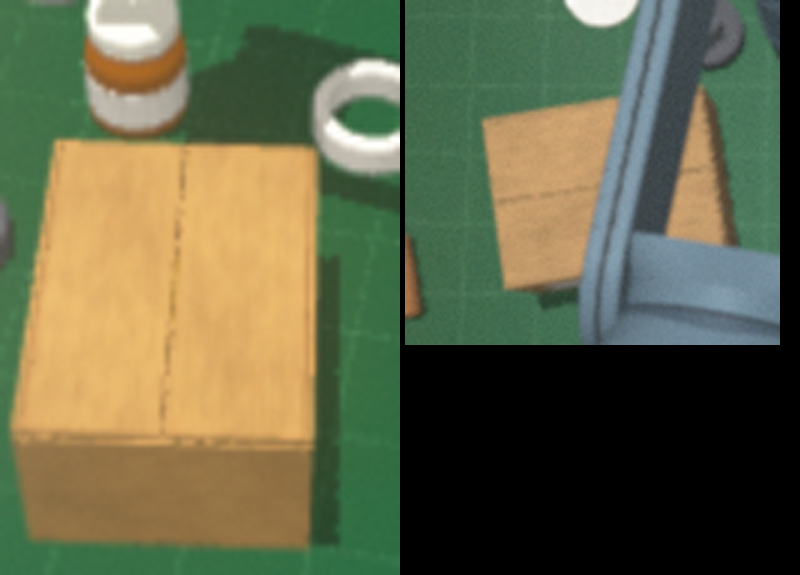

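The carton is fully closed and flat, with the long flaps meeting along the seam from (183,150) to (165,435). The arm is clear.

```bash
python3 -c "
from rig import ticket
print(ticket.finish_job())"
```

```text
the job is handed in; nothing more can be done
None
```

The purse was set down upright in the carton and let go, the short flaps then the long flaps were folded flat over it, and the job was handed in at about 20 s; the judge's verdict was not shown.

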